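# Press a stuck lens cell out of its barrel

### The job

Take the yellow-handled ejector rod from its blue holder, put it down the barrel of the press-out jig and drive the stuck lens cell out of the barrel, down into the carrier cup until it bears firmly on the rubber cushion at the bottom. It is glass and the cups differ in depth, so feel for the bottom and never push on the cell, or on the jig, with more than 20 newtons. Then stand the rod back upright in its holder and leave the spool, the jar and the phone where they are.

Things in the scene. Friction and masses are not known exactly. Their poses are not given: they have to be found in the camera images.
- jig: Press-out jig, fixed to the bench: grey base plate 110 x 130 x 12 mm, two steel posts with red clamps at y = +-47 mm, 95 mm high; on its vertical axis a black barrel, outside diameter 48 mm, bore 32 mm, from 60 to 102 mm above the bench, with an aluminium funnel on top up to 110 mm. Origin: on the bench under the bore axis; z up.
- mouth (a point): Centre of the funnel mouth on the bore axis, 110 mm above the bench; the funnel narrows from about 40 to 32 mm over 8 mm.
- strips (a point): Point on the bore axis 104 mm above the bench, at the upper ends of two sprung brass strips (faces at y = +-15 mm of the jig, 14 mm wide, from 18 to 104 mm high). They squeeze the cell from both sides all the way down: it slides only when pushed, with a roughly steady 4 to 9 N that differs from time to time and may ease a little during a pause.
- carrier: Aluminium carrier cup, part of the jig, under the barrel on the same axis: outside diameter 43 mm, inside 35 mm, from 12 to 52 mm above the bench, open on top. Same origin and axes as the jig.
- cup_rim (a point): Centre of the cup's rim, 52 mm above the bench. The cup's floor is a black rubber cushion; its top lies anywhere from 18 to 37 mm above the bench, differs every time and is not reported. It gives 0.33 mm per newton (3 N/mm) for 6 mm, then is solid. Pressing about 5 N beyond the sliding resistance seats the cell.
- cell: Brass lens cell: a cylinder of diameter 30 mm and height 22 mm with a glass on top, about 60 g, stuck in the barrel. Origin: centre of its underside; z up.
- rod: Ejector rod, 161 mm long, about 220 g, standing in the holder. From below: white nylon foot diameter 25 mm (0 to 14 mm; a 16 mm square pad stands 1 mm proud at its tip), steel shaft diameter 18 mm (14 to 105), dark collar diameter 42 mm (105 to 111), yellow round handle diameter 28 mm (111 to 161). Origin: centre of the foot's underside; z along the rod to the handle.
- holder: Blue holder block, fixed to the bench, 70 x 70 x 60 mm, with one vertical hole of diameter 30 mm, 50 mm deep, in its middle: the rod's foot stands on the hole's bottom, 10 mm above the bench. Origin: centre of its underside.
- spool: Bystander: metal spool of solder wire, diameter 54 mm, height 40 mm, upright. Origin: centre of its underside.
- jar: Bystander: small jar with a yellow cap, diameter 48 mm, height 50 mm. Origin: centre of its underside.
- phone: Bystander: white phone lying flat, 145 x 70 x 8 mm. Origin: centre of its underside.
Mind the look-alikes: they are no part of the job. Of the things that look like the holder, take the one that is farthest to the robot's left at the start.

How it is judged:
By the outcome, as a careful person would: the job done as asked, in the order asked, and still so for the second after the job is handed in, with the robot touching nothing.
It also fails if it takes over 64 s, if anything falls off the work surface, if the arm or the gripper's body presses on something with over 40 N, if the wrist force passes 120 N, or if a joint passes its speed limit or range.

### The arm

A 6-joint arm with a two-finger parallel gripper is mounted at the origin on the work surface. World frame = base frame: x ahead of the robot, y to its left, z up, the work surface at z = 0. Lengths are in m, angles in rad, forces in N, time in s.
With the tool pointing down it reaches from about 0.325 to 0.875 m from the base axis. Payload 4.4 kg.
Tool frame: the origin (TCP) lies at the very end of the fingers, on their centre line; the grasp point (between the pads) lies 19 mm behind it; z points along the fingers, y is the direction in which the jaws open and shut (so a half turn about z gives the same grasp; the last joint's range is limited). The gripper opens to 85 mm and grips with 20 to 120 N. Pads are 22 mm wide; open, the fingers measure 114 mm over their backs; the gripper's body (76 mm by 85 mm) begins 54 mm behind the grasp point. The pads swing forward as they close: fully open they stand 13 mm farther back than shut.
Start: joints at [-1.446, 0.207, 1.542, -0, 1.393, -0.15], TCP at [0.156, -0.553, 0.231] pointing down, gripper open.
Joint ranges: [-2.73, 2.73], [-0.86, 2.22], [0.23, 2.46], [-1.11, 4.25], [0.08, 2.63], [-2.82, 2.82]. Speed limits (rad/s): [2.79, 2.79, 3.14, 3.14, 3.14, 3.14].

### API

Orientations are given as a rotation vector (axis times angle).
In Python, from bench import r, gripper_to, planner, get_image, camera_params, spotter gives the robot as it stands. Calls block until the motion is done:
- r.move_ptp(position, orientation): joint-space move of the TCP to a pose.
- r.servo_line(position, attitude=None, rate=0.15, f_stop=None): straight line of the TCP; attitude=None keeps the orientation; rate is the mean speed in m/s. With f_stop (N) it stops when the force on the tool has changed by that much, and returns True; else False.
- r.goto_joints(angles): joint-space move.
- gripper_to(opening, newtons=None): finger opening in m; newtons is the grip in N (None keeps the last); returns when the fingers have stopped.
- r.pause(seconds).
- planner.ik(position, orientation): joint angles nearest the present ones, or None.
- get_image(name): name is "scene" or "top"; returns the picture (480x640x3 uint8, red, green, blue); there is no depth.
- camera_params(name): a dict with "mtx" (3x3 intrinsics, pixels), "R" (3x3) and "t" (3): a world point X has camera coordinates R X + t. Camera axes: x right, y down, z forward; pixel columns grow to the right and rows downward; lengths in m; the calibration is good to about 2 mm. A picture is of the moment at which its call begins. camera_params takes no time and is no camera call.
A pose or a line that the arm cannot do raises r.PlanningError and nothing moves.
- r.finish_job(): hands the job in, once; it reports no verdict.
Trained networks look in the newest picture that a camera, given by its name, has taken for a name from the list of things; names that differ only in an ending like _2 or _b are one class to them, and where a whole thing is asked for, a point or a joint stands for the part that bears it (a point fixed in the world has none). Each returns a list of dicts, best first, with "score" (0 to 1); they miss things now and then, are a little off and sometimes report something else, mostly with a low value. They report only what shows in the picture. A call takes as long as a camera call. They do not tell look-alikes from the thing itself.
- spotter.look_for(name, camera): "extent" ([left, top, right, bottom] in pixels, round what is visible of it).
- spotter.tip_of(name, camera): "uv" ([column, row] in pixels: a listed point, or the origin of a listed thing).
Readings, each from a call of its own:
- r.current_time(): time.
- r.current_joint_pos(): joint angles.
- r.current_qd(): joint speeds.
- r.current_joint_torque(): joint torques, N m.
- r.current_tcp_pos(): TCP position.
- r.current_eef_rot(): TCP orientation.
- r.current_wrist_force(): force on the tool from outside, world axes, zero at the start.
- r.current_moment(): the same for the moment, N m.
- r.current_gripper_width(): finger opening in m.
Only numpy, scipy, OpenCV 4.12 (cv2) and the standard library are available. Lean on these libraries where they do the work, as an engineer would, in place of code of your own. Each camera call takes 0.05 s, during which the arm holds its last target. There are 200 camera calls.

## Working session

There is one attempt and no reset: what is moved stays moved. The work goes in short steps, each a Python script; the robot and the scene stay as the last script left them, time stands still between calls to the robot, and variables do not carry over. Pictures are saved under pics/ and viewed, about 8 in all and at most 12, crops included, and the job is handed in when it is done.

```bash
ls; mkdir -p pics; python3 - <<'E'
from bench import r,get_image,camera_params,spotter
import cv2,numpy as np
for c in("scene","top"):
    im=get_image(c);cv2.imwrite(f"pics/{c}0.png",im[:,:,::-1])
    p=camera_params(c);print(c,p["mtx"].round(1).tolist(),(-p["R"].T@p["t"]).round(3))
    for n in("holder","rod","jig","spool","jar","phone"):
        print(n,[(np.round(d["extent"]).tolist(),round(d["score"],2)) for d in spotter.look_for(n,c)][:4])
    for n in("mouth","rod","strips","cup_rim","holder","jig","cell"):
        print("tip",n,[(np.round(d["uv"],1).tolist(),round(d["score"],2)) for d in spotter.tip_of(n,c)][:4])
print(r.current_time(),r.current_eef_rot(),r.current_gripper_width())
E
```

```text
pics
scene [[461.0, 0.0, 316.3], [0.0, 461.0, 241.0], [0.0, 0.0, 1.0]] [ 0.843 -0.592  0.758]
holder [([168.0, 285.0, 218.0, 337.0], 0.84), ([271.0, 288.0, 311.0, 334.0], 0.69), ([294.0, 348.0, 344.0, 413.0], 0.65)]
rod [([280.0, 256.0, 299.0, 310.0], 0.67)]
jig [([279.0, 175.0, 346.0, 245.0], 0.91), ([271.0, 287.0, 308.0, 337.0], 0.43)]
spool []
jar [([339.0, 151.0, 359.0, 173.0], 0.82)]
phone [([173.0, 401.0, 268.0, 456.0], 0.61), ([279.0, 173.0, 344.0, 242.0], 0.39)]
tip mouth [([311.1, 178.3], 0.66)]
tip rod [([294.7, 316.6], 0.98)]
tip strips [([309.5, 182.1], 0.94)]
tip cup_rim [([311.3, 198.2], 0.62)]
tip holder [([317.3, 386.5], 0.7), ([194.0, 320.9], 0.67), ([293.6, 322.7], 0.61)]
tip jig [([311.0, 222.3], 0.79), ([312.6, 180.1], 0.46)]
tip cell [([313.1, 188.3], 0.54)]
top [[463.9, 0.0, 316.8], [0.0, 463.9, 235.0], [0.0, 0.0, 1.0]] [ 0.368 -0.019  1.011]
holder [([388.0, 315.0, 436.0, 362.0], 0.94), ([414.0, 187.0, 466.0, 238.0], 0.75), ([362.0, 230.0, 409.0, 271.0], 0.59)]
rod [([382.0, 231.0, 408.0, 255.0], 0.86)]
jig [([209.0, 240.0, 281.0, 304.0], 0.67)]
spool [([326.0, 184.0, 354.0, 211.0], 0.84)]
jar [([136.0, 237.0, 163.0, 263.0], 0.69)]
phone [([472.0, 241.0, 516.0, 310.0], 0.71)]
tip mouth [([240.3, 261.0], 0.81)]
tip rod [([383.3, 251.6], 0.95)]
tip strips [([243.1, 264.7], 0.59)]
tip cup_rim [([243.9, 270.7], 0.76)]
tip holder [([432.7, 216.4], 0.89), ([380.0, 252.9], 0.84), ([406.5, 341.3], 0.82)]
tip jig [([245.3, 271.6], 0.9), ([383.5, 248.9], 0.28)]
tip cell [([239.5, 266.7], 0.52)]
1.4 [-3.11195998e+00 -4.30292517e-01 -2.97717798e-05] 0.085398483013502
```

View pics/scene0.png

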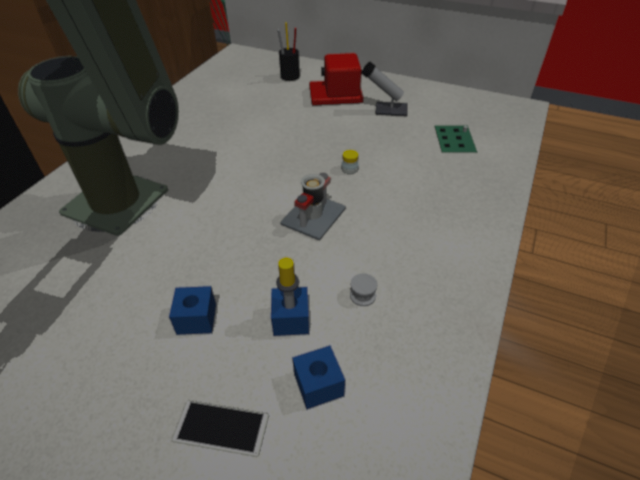

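View pics/top0.png

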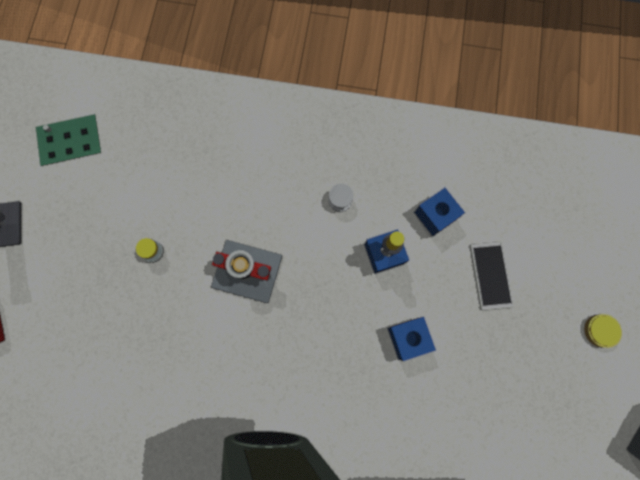

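```bash
cat > h.py <<'E'
from bench import *
import cv2,numpy as np
def onz(c,uv,z):
    p=camera_params(c);d=p["R"].T@np.linalg.solve(p["mtx"],[uv[0],uv[1],1]);o=-p["R"].T@p["t"]
    return (o+d*(z-o[2])/d[2]).round(4)
def tri(a,b):
    A=[];B=[]
    for c,uv in(("scene",a),("top",b)):
        p=camera_params(c);d=p["R"].T@np.linalg.solve(p["mtx"],[uv[0],uv[1],1]);d/=np.linalg.norm(d);o=-p["R"].T@p["t"]
        P=np.eye(3)-np.outer(d,d);A.append(P);B.append(P@o)
    return np.linalg.lstsq(np.vstack(A),np.hstack(B),rcond=None)[0].round(4)
def proj(c,X):
    p=camera_params(c);q=p["mtx"]@(p["R"]@np.array(X)+p["t"]);return (q[:2]/q[2]).round(1)
E
python3 - <<'E'
from h import *
print("mouth",onz("scene",(311.1,178.3),.11),onz("top",(240.3,261),.11))
print("jig",onz("scene",(311,222.3),0),onz("top",(245.3,271.6),0))
print("strips",onz("scene",(309.5,182.1),.104),onz("top",(243.1,264.7),.104))
print("cuprim",onz("scene",(311.3,198.2),.052),onz("top",(243.9,270.7),.052))
print("rod",onz("scene",(294.7,316.6),.01),onz("top",(383.3,251.6),.01))
for a,b in(((317.3,386.5),(406.5,341.3)),((194,320.9),(432.7,216.4)),((293.6,322.7),(380,252.9))):print("hold",onz("scene",a,0),onz("top",b,0))
print(camera_params("top")["R"].round(3).tolist())
E
```

```text
mouth [0.4754 0.158  0.11  ] [0.4875 0.1484 0.11  ]
jig [0.4851 0.1307 0.    ] [0.4808 0.1535 0.    ]
strips [0.4746 0.1509 0.104 ] [0.4819 0.1426 0.104 ]
cuprim [0.4751 0.1566 0.052 ] [0.4763 0.1478 0.052 ]
rod [ 0.575  -0.1356  0.01  ] [ 0.5717 -0.1381  0.01  ]
hold [ 0.6741 -0.2461  0.    ] [ 0.3897 -0.2132  0.    ]
hold [ 0.394 -0.22   0.   ] [ 0.6716 -0.2386  0.    ]
hold [ 0.5759 -0.1434  0.    ] [ 0.5697 -0.1324  0.    ]
[[0.161, -0.987, 0.004], [-0.964, -0.158, -0.214], [0.212, 0.03, -0.977]]
```

The scene shows the rod at (287,285) in the middle blue holder, world (0.573, -0.137), which is the leftmost of the three. The jig funnel is at (240,264) in the top view and (313,184) in the scene view. Next I'll refine both by colour and silhouette.

```bash
cat >> h.py <<'E'
from scipy.optimize import least_squares
def hullmask(c,rings,off,shape=(480,640),k=8):
    pts=np.array([proj(c,(off[0]+R*np.cos(t),off[1]+R*np.sin(t),z)) for z,R in rings for t in np.linspace(0,2*np.pi,40)])
    h=cv2.convexHull(pts.astype(np.float32));m=cv2.moments(h);return np.array([m["m10"]/m["m00"],m["m01"]/m["m00"]]),m["m00"]
def yellow(im,c,X,rad=30):
    hsv=cv2.cvtColor(im,cv2.COLOR_RGB2HSV);m=cv2.inRange(hsv,(20,130,60),(36,255,255))
    u,v=proj(c,X).astype(int);k=np.zeros_like(m);k[max(0,v-rad):v+rad,max(0,u-rad):u+rad]=1
    M=cv2.moments(m*k,True);return np.array([M["m10"]/M["m00"],M["m01"]/M["m00"]]),M["m00"]
def handle_xy(im,c,x0,zfoot):
    uv,a=yellow(im,c,(x0[0],x0[1],zfoot+.136))
    f=lambda q:hullmask(c,[(zfoot+.111,.014),(zfoot+.161,.014)],q)[0]-uv
    s=least_squares(f,x0[:2],diff_step=1e-3);return s.x.round(4),a,hullmask(c,[(zfoot+.111,.014),(zfoot+.161,.014)],s.x)[1]
E
sed -i 's/return (q\[:2\]\/q\[2\]).round(1)/return q[:2]\/q[2]/' h.py
python3 - <<'E'
from h import *
crops=[]
for c in("scene","top"):
    im=cv2.imread(f"pics/{c}0.png")[:,:,::-1].copy()
    print(c,"rod",handle_xy(im,c,(.573,-.137),.01))
    u,v=proj(c,(.48,.15,.09)).astype(int)
    print("crop origin",u-30,v-35)
    crops.append(cv2.resize(im[v-35:v+45,u-40:u+40],(400,400),interpolation=cv2.INTER_CUBIC)); print(u-40,v-35)
cv2.imwrite("pics/crop.png",np.hstack(crops)[:,:,::-1])
E
```

```text
scene rod (array([ 0.5682, -0.14  ]), 398.0, 453.89176275301725)
crop origin 281 152
271 152
top rod (array([ 0.5681, -0.1402]), 216.0, 268.2199877137318)
crop origin 210 231
200 231
```

View pics/crop.png

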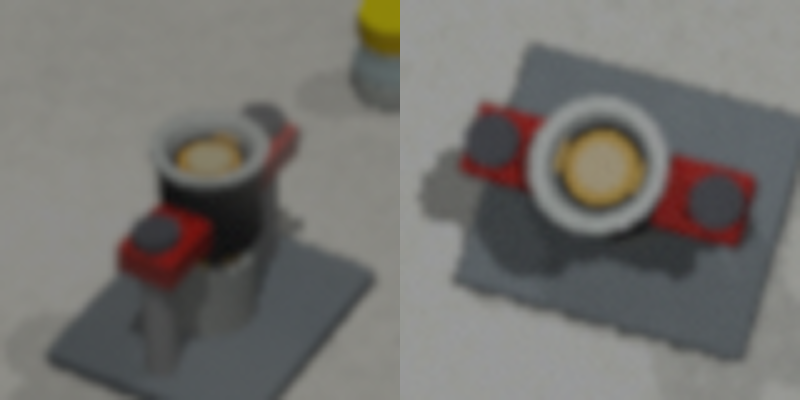

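```bash
python3 - <<'E'
from h import *
for c,cen in(("scene",(313,182)),("top",(239.2,263.4))):
    im=cv2.imread(f"pics/{c}0.png")
    g=cv2.resize(im,None,fx=8,fy=8,interpolation=cv2.INTER_CUBIC).astype(int)
    # outer edge of bright ring: radial ray, strongest fall outside ring peak
    pts=[];inn=[]
    gray=g.sum(2)/3;sat=g.max(2)-g.min(2);s=gray-1.5*sat
    for t in np.linspace(0,2*np.pi,120,endpoint=False):
        rr=np.arange(50,150);x=(cen[0]+.5)*8-.5+rr*np.cos(t);y=(cen[1]+.5)*8-.5+rr*np.sin(t)*(1 if c=="top" else .72)
        p=s[y.round().astype(int),x.round().astype(int)];k=p[20:80].argmax()+20 if c=="top" else p[20:75].argmax()+20
        pts.append((x[k],y[k]))
    e=cv2.fitEllipseAMS(np.array(pts,np.float32));uv=(np.array(e[0])+.5)/8-.5
    print(c,uv,np.array(e[1])/8,onz(c,uv,.11))
print("hand",onz("scene",(312.8,181.6),.11),onz("top",(239.2,263.4),.11))
f=lambda x,y:onz("top",(200+(x-400+.5)/5-.5,231+(y+.5)/5-.5),.097)
a,b=f(493,139),f(715,201);print(a,b,(a+b)/2,np.linalg.norm(a-b))
print(planner.ik([.568,-.14,.131],[np.pi,0,0]),planner.ik([.482,.149,.25],[np.pi,0,0]))
E
```

```text
scene [310.1675415  180.67056274] [16.05303383 25.75995636] [0.4772 0.1493 0.11  ]
top [239.28216553 263.4006958 ] [23.72068024 24.39238167] [0.4825 0.1494 0.11  ]
hand [0.484  0.1487 0.11  ] [0.4824 0.1496 0.11  ]
[0.4872 0.1952 0.097 ] [0.477  0.1034 0.097 ] [0.4821 0.1493 0.097 ] 0.09236492840900166
[-3.89551065e-01  3.26205379e-01  1.61068282e+00 -4.44089210e-16
  1.20470446e+00  1.18124526e+00] [ 1.28107409e-01  4.05380097e-02  1.68781856e+00 -4.44089210e-16
  1.41323608e+00  1.69890374e+00]
```

```bash
python3 - <<'E'
from h import *
O=[np.pi,0,0]
r.move_ptp([.568,-.140,.26],O)
im=get_image("top");print(handle_xy(im,"top",(.568,-.14),.01)) if 0 else None
print(r.servo_line([.568,-.140,.131],rate=.1,f_stop=5))
print(gripper_to(.022,100),r.current_gripper_width(),r.current_wrist_force(),r.current_moment())
print(r.servo_line([.568,-.140,.271],rate=.1,f_stop=25),r.current_wrist_force(),r.current_gripper_width())
r.servo_line([.4825,.1493,.271],rate=.2)
r.pause(.3)
print(r.current_tcp_pos(),r.current_wrist_force(),r.current_moment())
cr=[]
for c in("scene","top"):
    im=get_image(c);cv2.imwrite(f"pics/{c}1.png",im[:,:,::-1]);u,v=proj(c,(.4825,.1493,.16)).astype(int)
    print(c,u-40,v-50);cr.append(cv2.resize(im[v-50:v+50,u-40:u+40],(400,500),interpolation=cv2.INTER_CUBIC))
cv2.imwrite("pics/crop1.png",np.hstack(cr)[:,:,::-1]);print(r.current_time())
E
```

```text
False
False 0.02629515064129778 [0.76355495 0.01982173 1.96326574] [-0.0492762  -0.04564626  0.0268692 ]
False [ 0.11421437  0.17061702 -3.50599439] 0.025703470312690224
[0.48264827 0.14886224 0.27092527] [-0.40766829 -0.13799329 -2.6469496 ] [-0.03257963 -0.00168389  0.02504394]
scene 271 113
top 195 209
9.175
```

View pics/crop1.png

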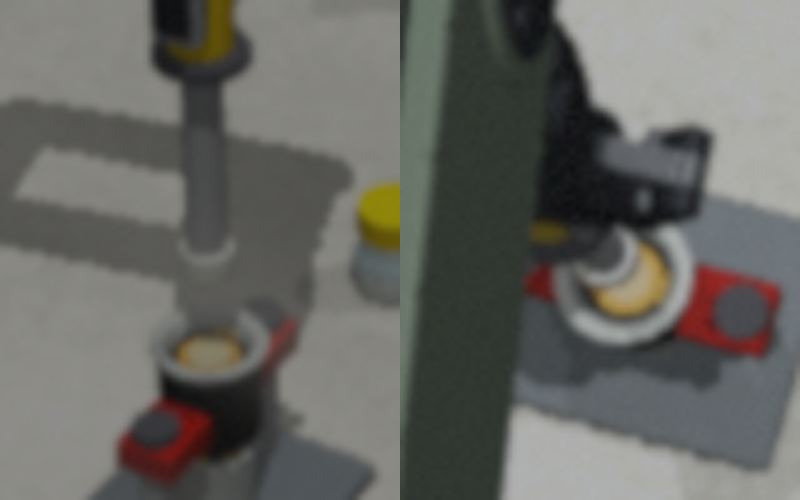

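```bash
python3 - <<'E'
from h import *
x=(.4826,.1489)
for c,o,dx in(("scene",(271,113),0),("top",(195,209),400)):
    im=cv2.imread(f"pics/crop1.png")
    for z,R,col in((.15,.0125,(255,0,0)),(.164,.0125,(255,0,0)),(.255,.021,(0,255,0)),(.261,.021,(0,255,0)),(.11,.02,(0,0,255)),(.169,.009,(255,0,255)),(.25,.009,(255,0,255))):
        P=np.array([proj(c,(x[0]+R*np.cos(t),x[1]+R*np.sin(t),z)) for t in np.linspace(0,6.3,40)])
        P=((P-o+.5)*5-.5)+[dx,0]
        if dx==0: A=globals().setdefault("L",[]);A.append((P,col))
        else: L.append((P,col))
im=cv2.imread("pics/crop1.png")
im=cv2.convertScaleAbs(im,alpha=1.3)
for P,col in L: cv2.polylines(im,[P.round().astype(np.int32)],True,col,1)
cv2.imwrite("pics/ov1.png",im)
E
```

```text
(no output)
```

View pics/ov1.png

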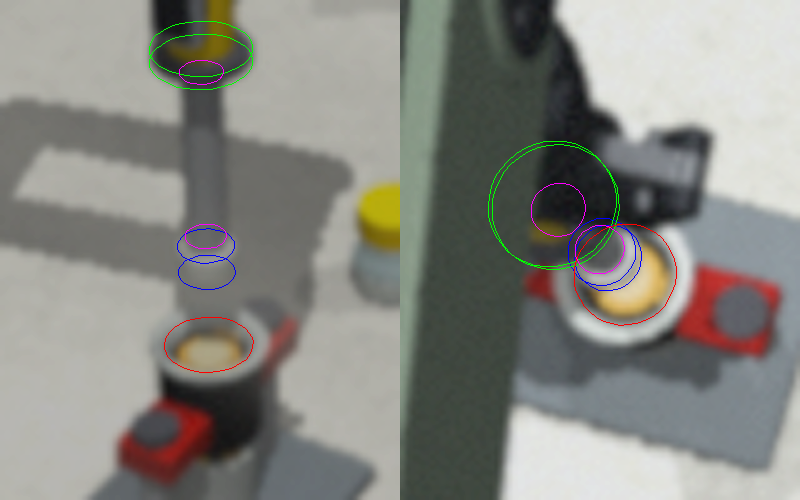

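```bash
python3 - <<'E'
from h import *
f0=r.current_wrist_force();p=r.current_tcp_pos()
print("base",f0,r.current_moment())
x,y=.4825,.1493
r.servo_line([x,y,.121+.118],rate=.1,f_stop=6)
r.pause(.2);f0=r.current_wrist_force();m0=r.current_moment();print("f0",f0,m0)
h=r.servo_line([x,y,.121+.085],rate=.02,f_stop=3)
print(h,r.current_tcp_pos()-[0,0,.121],r.current_wrist_force()-f0,r.current_moment()-m0)
r.pause(.2);print(r.current_wrist_force()-f0,r.current_moment()-m0,r.current_time())
np.save("f0.npy",f0)
E
```

```text
base [ 0.37587052 -0.58196311 -1.88759852] [-0.03561659  0.03786023 -0.05781752]
f0 [ 0.23293475  0.16073815 -1.97599566] [0.01842112 0.00878646 0.00915405]
True [0.48229829 0.14928105 0.10105535] [-0.26669048 -0.81422119  4.74929006] [ 0.0010201 -0.1517954  0.0093142]
[0.84601504 0.58327482 4.92725539] [ 0.01581825 -0.25966825 -0.01867548] 10.9583
```

```bash
python3 - <<'E'
from h import *
for z in(.11,.101,.09,.08):print(z,proj("scene",(.4825,.1493,z)),proj("top",(.4825,.1493,z)))
im=cv2.imread("pics/scene0.png")
hs=cv2.cvtColor(im,cv2.COLOR_BGR2HSV)[:,:,:]
crop=im[160:205,290:335]
ov=cv2.resize(crop,(720,720),interpolation=cv2.INTER_CUBIC);ov=cv2.convertScaleAbs(ov,alpha=1.4)
for z,R,col in((.11,.02,(255,0,0)),(.1,.015,(0,255,0)),(.09,.015,(0,0,255)),(.08,.015,(255,0,255))):
    P=np.array([proj("scene",(.4825+R*np.cos(t),.1493+R*np.sin(t),z)) for t in np.linspace(0,6.3,60)])
    cv2.polylines(ov,[((P-[290,160]+.5)*16-.5).round().astype(np.int32)],True,col,1)
cv2.imwrite("pics/cell.png",cv2.resize(ov,(600,600)))
E
```

```text
0.11 [312.30322344 181.26533102] [239.33265436 263.39490619]
0.101 [312.38705152 184.40746724] [240.05615989 264.09536657]
0.09 [312.4881196  188.19581233] [240.92183831 264.93347134]
0.08 [312.57870108 191.59108744] [241.69161302 265.67872713]
```

View pics/cell.png

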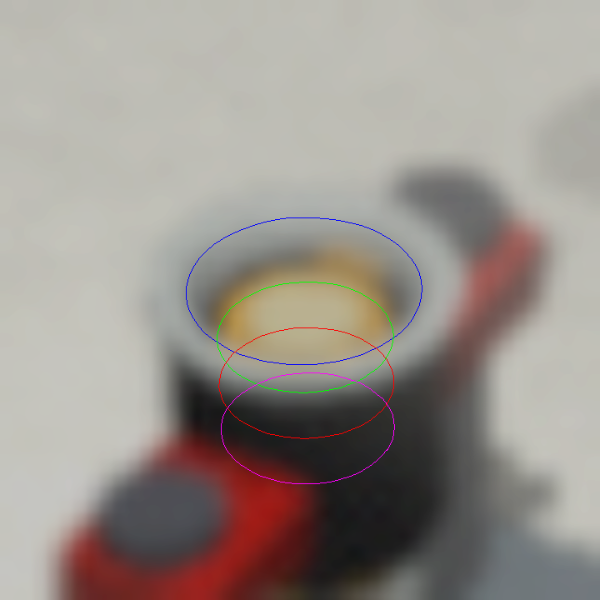

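```bash
python3 - <<'E'
from h import *
f0=np.load("f0.npy");F=lambda:np.mean([r.current_wrist_force()-f0 for _ in range(4)],0)
x,y=.4825,.1493;z=r.current_tcp_pos()[2];t0=r.current_time();H=[];log=[]
while True:
    f=F();n=len(log);
    Fs=np.median(H[-10:]) if len(H)>=4 else None
    foot=r.current_tcp_pos()[2]-.121;log.append((round(foot*1e3,1),*f.round(1)))
    if f[2]>16.5: print("HIGH");break
    if Fs is not None and f[2]>=Fs+5.5: print("rise",Fs,f);break
    if np.hypot(*f[:2])>7: print("LATERAL",f);break
    if foot<.034 or r.current_time()-t0>22: print("limit");break
    rising=Fs is not None and f[2]>Fs+1.5
    if n>=2 and not rising: H.append(f[2])
    z-=.0005 if rising else .0015
    if r.servo_line([x,y,z],rate=.02,f_stop=max(2,17-f[2])):z=r.current_tcp_pos()[2]
print(r.current_time(),t0,Fs,F(),r.current_tcp_pos());print(log)
E
```

```text
rise 4.714254643087759 [-1.33697809  0.02463833 10.73811063]
20.4583 10.9583 4.714254643087759 [-1.33697809  0.02463833 10.73811063] [0.48297608 0.14935167 0.168191  ]
[(np.float64(101.0), np.float64(0.8), np.float64(0.6), np.float64(4.9)), (np.float64(99.6), np.float64(0.2), np.float64(-0.5), np.float64(5.1)), (np.float64(97.8), np.float64(1.7), np.float64(-0.2), np.float64(4.9)), (np.float64(96.2), np.float64(0.5), np.float64(0.2), np.float64(4.6)), (np.float64(94.8), np.float64(0.3), np.float64(0.2), np.float64(5.4)), (np.float64(93.3), np.float64(1.2), np.float64(0.3), np.float64(4.6)), (np.float64(91.8), np.float64(0.7), np.float64(-0.1), np.float64(4.1)), (np.float64(90.3), np.float64(-0.5), np.float64(-0.7), np.float64(3.9)), (np.float64(88.8), np.float64(0.5), np.float64(0.3), np.float64(4.6)), (np.float64(87.3), np.float64(0.4), np.float64(0.5), np.float64(4.0)), (np.float64(85.8), np.float64(-0.3), np.float64(0.3), np.float64(4.6)), (np.float64(84.3), np.float64(0.1), np.float64(0.8), np.float64(4.2)), (np.float64(82.8), np.float64(-0.8), np.float64(0.2), np.float64(4.4)), 
[... 1165 characters left out ...]
p.float64(0.5), np.float64(0.8), np.float64(3.7)), (np.float64(55.8), np.float64(0.6), np.float64(0.2), np.float64(5.1)), (np.float64(54.3), np.float64(1.6), np.float64(-0.3), np.float64(4.3)), (np.float64(52.8), np.float64(1.3), np.float64(-0.2), np.float64(5.3)), (np.float64(51.3), np.float64(0.1), np.float64(-0.7), np.float64(4.7)), (np.float64(49.8), np.float64(0.0), np.float64(-0.2), np.float64(4.7)), (np.float64(48.6), np.float64(-0.5), np.float64(-0.5), np.float64(6.2)), (np.float64(47.6), np.float64(-0.3), np.float64(0.5), np.float64(8.0)), (np.float64(47.4), np.float64(-0.8), np.float64(-0.2), np.float64(9.6)), (np.float64(47.2), np.float64(-1.3), np.float64(0.0), np.float64(10.7))]
```

```bash
python3 - <<'E'
from h import *
f0=np.load("f0.npy");F=lambda:(r.current_wrist_force()-f0).round(2)
x,y=.4825,.1493
r.pause(.2);print(F(),r.current_tcp_pos())
for i in range(3):
    if F()[2]>12: break
    p=r.current_tcp_pos();r.servo_line([x,y,.1675-.0004*i],rate=.01,f_stop=5);r.pause(.1);print(F(),r.current_tcp_pos())
r.pause(.3);print("hold",F(),r.current_time())
print(r.servo_line([x,y,.271],rate=.1,f_stop=15),F())
r.servo_line([.568,-.140,.271],rate=.2)
r.servo_line([.568,-.140,.200],rate=.1,f_stop=8)
r.pause(.2);print(r.current_tcp_pos(),F(),r.current_time())
cr=[]
for c in("scene","top"):
    im=get_image(c);cv2.imwrite(f"pics/{c}2.png",im[:,:,::-1])
    for (X,Y,Z) in((.568,-.14,.10),(.4825,.1493,.08)):
        u,v=proj(c,(X,Y,Z)).astype(int);cr.append(cv2.resize(im[v-40:v+40,u-40:u+40],(300,300),interpolation=cv2.INTER_CUBIC))
cv2.imwrite("pics/crop2.png",cv2.convertScaleAbs(np.vstack([np.hstack(cr[:2]),np.hstack(cr[2:])])[:,:,::-1],alpha=1.3))
E
```

```text
[-0.86 -0.24 10.65] [0.48299385 0.14934348 0.1682061 ]
[-1.    0.39  9.2 ] [0.4828243  0.14935835 0.1682507 ]
[-1.05  0.32 10.61] [0.48293351 0.14933371 0.16817965]
[-1.4  -0.45 11.33] [0.48308004 0.14934979 0.16809092]
hold [-1.78 -0.56 12.71] 22.0083
False [-0.02  0.9  -1.03]
[ 0.56863363 -0.14025842  0.20109831] [-0.53 -0.3   0.18] 25.9167
```

View pics/crop2.png

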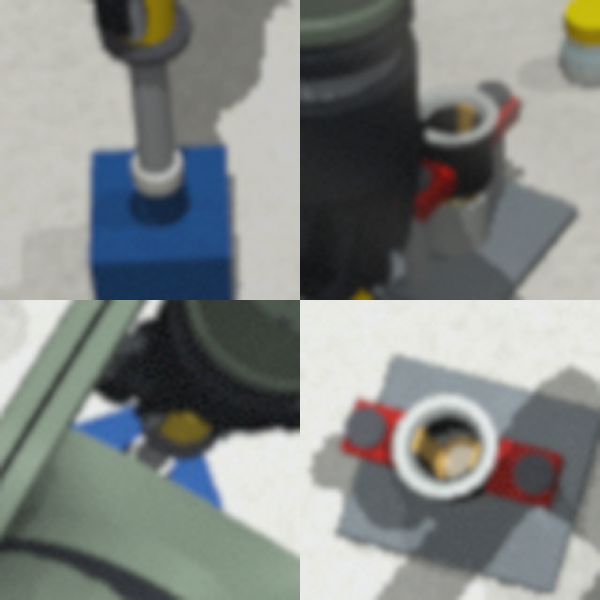

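The cell is now deep in the cup (top view, lower right). The rod foot hangs above its hole (scene crop, about (157,170)). Next I'll lower it.

```bash
python3 - <<'E'
from h import *
f0=r.current_wrist_force()
h=r.servo_line([.568,-.140,.160],rate=.04,f_stop=5);print(h,r.current_tcp_pos(),r.current_wrist_force()-f0)
if not h:
    h=r.servo_line([.568,-.140,.127],rate=.02,f_stop=3);p=r.current_tcp_pos();print(h,p,r.current_wrist_force()-f0)
    if p[2]<.135:
        gripper_to(.085);print(r.current_gripper_width(),r.current_wrist_force())
        r.servo_line([.568,-.140,.27],rate=.1,f_stop=6)
        r.move_ptp([.40,-.35,.3],[np.pi,0,0]);r.pause(.3)
        cr=[]
        for c in("scene","top"):
            im=get_image(c);cv2.imwrite(f"pics/{c}3.png",im[:,:,::-1])
            print(c,handle_xy(im,c,(.568,-.14),.01))
            for n in("spool","jar","phone"):print(n,[(np.round(d["extent"]).tolist(),round(d["score"],2)) for d in spotter.look_for(n,c)][:2])
            cr.append(im)
        cv2.imwrite("pics/fin.png",cv2.resize(np.hstack([cr[0][100:480,120:440],cr[1][100:480,120:540]]),(777,400))[:,:,::-1])
print(r.current_time())
E
```

```text
False [ 0.56833158 -0.14015626  0.16046861] [ 1.28756142 -0.79127883  0.39556763]
True [ 0.56788517 -0.13999797  0.13145583] [-0.52182375 -1.06767833  6.99409449]
0.0853423233545517 [ 0.10902665 -0.66003822 -0.0599325 ]
scene (array([ 0.5674, -0.1397]), 395.0, 453.575462221168)
spool [([351.0, 274.0, 377.0, 308.0], 0.91)]
jar [([340.0, 150.0, 361.0, 173.0], 0.54)]
phone [([173.0, 400.0, 271.0, 454.0], 0.75)]
top (array([ 0.5671, -0.1397]), 215.0, 267.9113033490721)
spool [([326.0, 186.0, 353.0, 211.0], 0.79)]
jar [([134.0, 236.0, 165.0, 263.0], 0.56)]
phone [([470.0, 242.0, 514.0, 306.0], 0.91)]
32.3583
```

View pics/fin.png

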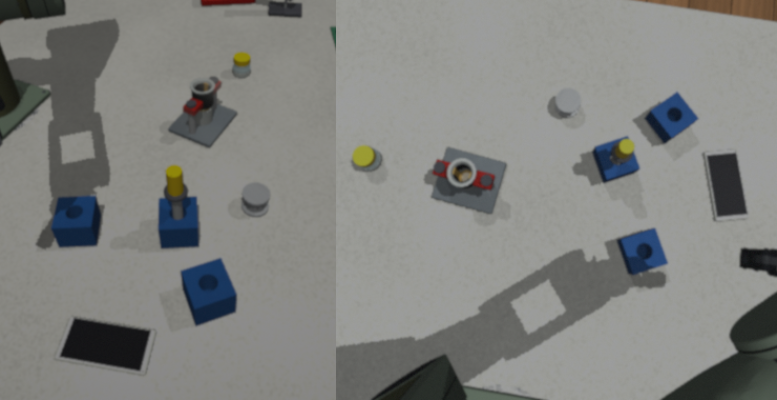

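The rod stands upright in its holder (scene crop, about (176,190)). The spool, jar and phone are where they were, and the arm is clear.

```bash
python3 -c "
from bench import r
r.finish_job();print(r.current_time())"
```

```text
the job is handed in; nothing more can be done
the job is handed in; nothing more can be done
```

I drove the lens cell down onto the rubber cushion, put the rod back upright in its holder, and handed the job in at about 32 s of the 64 s allowed.

- **Rod:** I took it from the blue holder farthest to the robot's left.
- **Pushing out the cell:** The rod met the cell with its foot about 101 mm above the bench. The cell then slid at a steady 4.7 N or so.
- **Bottom:** It met the cushion with the foot at about 49 mm. I pressed to 12.7 N, about 8 N beyond the sliding resistance. That was the highest reading on the cell, well under the 20 N limit.
- **Returning the rod:** It touched the hole's bottom at the same height it was picked from, with about 7 N on contact. In the final pictures it stands upright within about 1 mm of where it started.
- **Bystanders:** The spool, jar and phone show in the same places in the images, to within the detector's noise.

**Less certain:**
- While pressing, the measured rod position moved less than the commanded one. I relied on the force to judge seating, not on travel.
- The gripper read about 26 mm on the 28 mm handle, but I saw no sign of the rod slipping.

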